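Rock the battery pack into the airbrush compressor

ROBOT

A 7-joint arm with a two-finger parallel gripper is mounted at the origin on the work surface. World frame = base frame: x ahead of the robot, y to its left, z up, the work surface at z = 0. Lengths are in m, angles in rad, forces in N, time in s.
With the tool pointing down it reaches from about 0.4 to 0.85 m from the base axis. Payload 4.5 kg.
Tool frame: the origin (TCP) lies on the centre line of the jaws, within the pads' length; the fingertips stand 22 mm ahead of it and the grasp point (between the pads) lies 3 mm ahead of it; z points along the fingers, y is the line along which they close (so a half turn about z gives the same grasp; the last joint's range is limited). The gripper opens to 88 mm and grips with 3 to 60 N. Pads are 18 mm wide; open, the fingers measure 123 mm over their backs; the gripper's body (75 mm by 187 mm) begins 45 mm behind the grasp point.
Start: joints at [1.171, 0.689, -0.195, 1.565, 0.157, 0.902, -0.215], TCP at [0.263, -0.567, 0.261] pointing down, gripper open.
Joint ranges: [-3.01, 3.01], [-0.46, 2.08], [-1.47, 1.51], [0.13, 2.56], [-1, 4.14], [0.04, 2.09], [-2.66, 2.66]. Speed limits (rad/s): [2.57, 2.57, 3.14, 3.14, 3.14, 3.14, 3.14].

INTERFACE

Orientations are given as a 3x3 rotation matrix whose columns are the frame's x, y, z axes.
In Python, from rig import read_state, capture, sign_off, look_for, masks_of gives the robot as it stands. The module is installed in compiled form; this text tells all that it offers.
- The arm moves only by the tool move_arm, never from a script. Its argument "deltas" is text: rows parted by semicolons, each of 7 numbers parted by spaces: the shift along the world's x, y, z in m, then the turn, a rotation vector about the world's x, y, z in rad, then the opening, from 0 (shut) to 1 (fully open). In form: x y z rx ry rz gripper; .... A call has exactly 8 rows; each row shifts and turns the commanded pose from where the row before left it; what a row does not reach is not made up. A row lasts 1/10 s, in which the tool goes at most 50 mm and 8.59 degrees, less where a joint would pass 70% of its speed; a pose out of reach is approached as far as the arm can. A call is refused whole if a number of a shift passes 0.05 or a number of a turn 0.15, either way. A call with a gripper value outside its range is refused whole. The fingers move at their own pace and stop on an object; "force" is the grip in N (left out, the last holds). Time passes only in rows, so rows that do not move let the fingers close, or fill a call up. It gives the time, the measured TCP pose, the force, the opening and the grip force at its end, in the units of the state.
- read_state(): the state, without advancing time (a new reading comes with each control period).
- capture(name): name is "scene" or "side" or "wrist"; returns a dict with "image" (480x640x3 uint8, red, green, blue), "intrinsics" (3x3 intrinsics, pixels), "rvec" (rotation vector, rad) and "tvec" (3), from world to camera coordinates, as OpenCV has them. Camera axes: x right, y down, z forward; pixel columns grow to the right and rows downward; lengths in m; the calibration is good to about 2 mm. A picture is of the moment at which its call begins. There is no depth.
- sign_off(): hands the job in; it is judged then, once.
Trained networks look in a picture, given as the dict that the camera call returned (one of the last four; its "shot" number tells which), for a name from the list of things; names that differ only in an ending like _2 or _b are one class to them, and where a whole thing is asked for, a point or a joint stands for the part that bears it (a point fixed in the world has none). Each returns a list of dicts, best first, with "conf" (0 to 1); they miss things now and then, are a little off and sometimes report something else, mostly with a low value. They report only what shows in the picture. A call takes as long as a camera call. They do not tell look-alikes from the thing itself.
- look_for(picture, label): "bbox" ([left, top, width, height] in pixels, round what is visible of it).
- masks_of(picture, label): "pixels" (480x640 bool, what is visible of it) and "bbox" ([left, top, width, height] in pixels, round what is visible of it).
The state is a dict: "time": time; "qpos": joint angles; "qd": joint speeds; "tau": joint torques, N m; "position": TCP position; "eef_rot": TCP orientation; "ft_force": force on the tool from outside, world axes, zero at the start; "wrist_torque": the same for the moment, N m; "finger_gap": opening from 0.0 (shut) to 1.0 (fully open); "gripper_force": force on a finger pad.
Only numpy, scipy, OpenCV 4.12 (cv2) and the standard library are available. Lean on these libraries where they do the work, as an engineer would, in place of code of your own. Each camera call takes 0.05 s, during which the arm holds its last target. There are 200 camera calls.

TASK

Put the black battery pack into the bay of the little airbrush compressor: tuck its toe under the steel lip first with the other end still raised, press it lightly against the sprung contact plate, then rock the raised end down until the pack drops in and lies fully home and flat, and let go of it. Go gently and by feel: the contact springs bend if the plate is pushed in more than 7 mm, and nothing may be forced. Leave the paint bottles and the cup where they stand.

Things in the scene. Friction and masses are not known exactly. Their poses are not given: they have to be found in the camera images.
- pack_center (a point): Centre of the loose black plastic battery pack (0.25 to 0.42 kg), half-way up. Main block 70 (x) by 40 (y) by 50 mm (z, up). At the foot of its -x end a toe sticks out 18 mm more, 10 mm high, 40 wide, so the flat underside is 88 by 40. From this point: underside z -25, top +25, heel face x +35, toe front x -53 mm. Starts flat on the table, toe roughly away from the robot.
- pack_toe (a point): Middle of the front face of the pack's toe: x -53, z -20 mm from the pack centre, that is 5 mm above the underside. Axes as the pack's. Gripped across its 40 mm width with the fingertips at least 14 mm above its underside, the pack can be carried right home without the fingers meeting the compressor.
- compressor: Small airbrush compressor fixed on the table: white housing 240 (x) by 130 (y) by 26 mm; origin at the centre of its underside, z up. Its -x end points roughly away from the robot; on its +x end a black barrel (x +70 to +114 mm, 80 mm high). On it sits a grey bay insert 145 (x) by 72 mm, its top 42 mm above the table, with the battery pocket: 42.5 mm wide, 12 mm deep, with 4 mm 45 degree lead-ins on the long edges.
- bay_middle (a point): Nominal seat on the pocket floor: x -15, y 0, z 30 mm in the compressor's frame. Home, the pack is parallel to these axes (toe to -x), its centre 25 mm above. But the insert (pocket, lip, plate and all) stands up to 10 mm to +x or -x of nominal, stiffly held, where exactly is not measured: find it by feel. Nominal heel wall (plain, square, 12 mm high): +35 mm in x from here; the lip's edge: -43 mm.
- contact_plate (a joint): Sprung plate under the lip, pushed by the toe to -x: 0 = out, face 7 mm behind the lip's edge; 1000 N/m, 1 N preload. Home it stands at 0.003 (4 N); 0.005 (6 N) leaves 2 mm for the heel to pass its wall; over 0.007 (8 N) bends it. Lip: 4 mm thick, underside 16 mm over the pocket floor. Open above is 78 mm, the pack's foot 88: it goes in tilted about 12 to 20 degrees, toe down.
- paint_a: Paint bottle, bystander, 33 mm across and 96 mm tall; origin at the centre of its underside.
- paint_b: Another paint bottle of the same size, bystander.
- cup: White cup, bystander, 72 mm across at the rim, 85 mm tall; origin at the centre of its underside.
There are look-alikes about, which are no part of the job. Of the things shaped like the part that bears pack_center, the black one is meant.

How it is judged:
On the way:
1. the toe, under the lip, presses the contact plate while the heel end is still raised (pack tilted more than 5 degrees) (value of joint contact_plate above 0.001 m and z of pack_toe in the frame of compressor between 0.03 and 0.0425 m and y of pack_toe in the frame of compressor between -0.004 and 0.004 m and angle between pack_center's own z axis and vertical above 0.09 rad), for 0.1 s.
At the end, for the whole second after the job is handed in: The pack lies at rest in the bay, toe under the lip: its underside within 1.5 mm of the bay floor, tilted less than 2 degrees, within 3 mm of the bay's middle line, the contact plate pushed in by more than 1 mm (z of pack_center in the frame of compressor between 0.053 and 0.0565 m and x of pack_center in the frame of compressor between -0.028 and -0.0015 m and y of pack_center in the frame of compressor between -0.003 and 0.003 m and value of joint contact_plate above 0.001 m and angle between pack_center's own z axis and vertical below 0.035 rad and linear speed of pack below 0.01 m/s); the robot touches nothing.
It fails at once if the contact plate is pushed in more than 7 mm (its springs bend) (value of joint contact_plate above 0.007 m).
It fails at once if the pack is forced: more than 50 N between pack and compressor (or its contact plate) (contact force between pack and compressor above 50 N).
It fails at once if the robot pushes on the compressor with more than 15 N (contact force between any of the fingers, the arm and compressor above 15 N).
It fails at once if a bottle or the cup is moved more than 20 mm or tipped (distance of any of paint_a, paint_b, cup from where it was at the start of the episode above 0.02 m or angle between any of paint_a, paint_b, cup's own z axis and vertical above 0.3 rad).
It also fails if it takes over 72 s, if anything falls off the work surface, if the arm or the gripper's body presses on something with over 40 N, if the wrist force passes 120 N, or if a joint passes its speed limit or range.

## Working session

There is one attempt and no reset: what is moved stays moved. The work goes in short steps, Python scripts to look and compute and a tool call to move; the robot and the scene stay as the last step left them, time stands still between calls to the robot, and variables do not carry over. Pictures are saved under pics/ and viewed, at most 13 in all, crops included, and the job is handed in when it is done.

Besides the shell and the picture viewer there is one more tool, called by a JSON object that holds its "fn" and its "kwargs", one argument or row to a line. move_arm: Moves the arm, as the interface text tells. Its arguments: {"type":"object","properties":{"deltas":{"type":"string"},"force":{"type":"number"}},"required":["deltas"]}

```bash
mkdir -p pics; cat > h.py <<'E'
import numpy as np, cv2
from rig import *
def save(n,c): cv2.imwrite(f'pics/{n}.png',c['image'][:,:,::-1])
def P(c):
    R=cv2.Rodrigues(np.array(c['rvec'],float))[0]; return np.array(c['intrinsics']),R,np.array(c['tvec'],float).ravel()
def ray(c,u,v,z):
    K,R,t=P(c); d=R.T@np.linalg.inv(K)@[u,v,1]; o=-R.T@t; return o+d*(z-o[2])/d[2]
def proj(c,p):
    K,R,t=P(c); q=(R@np.atleast_2d(p).T).T+t; q=q@K.T; return q[:,:2]/q[:,2:]
E
python3 - <<'E'
from h import *
ims=[]
for n in ("scene","side"):
    c=capture(n); save(n,c)
    for l in ("pack_center","compressor","paint_a","cup"):
        for d in look_for(c,l)[:4]: 
            b=d['bbox']; print(n,l,round(d['conf'],2),np.round(b),np.round(ray(c,b[0]+b[2]/2,b[1]+b[3]/2,0.02),3))
E
```

```text
scene pack_center 0.88 [274. 191.  24.  37.] [0.453 0.155 0.02 ]
scene pack_center 0.65 [318. 202.  30.  37.] [0.588 0.171 0.02 ]
scene compressor 0.68 [191. 256. 120.  79.] [ 0.554 -0.167  0.02 ]
scene paint_a 0.95 [355. 253.  19.  38.] [0.744 0.021 0.02 ]
scene paint_a 0.61 [358. 147.  11.  32.] [0.538 0.486 0.02 ]
scene cup 0.55 [129. 350.  42.  56.] [ 0.51  -0.442  0.02 ]
scene cup 0.37 [189. 257. 126.  78.] [ 0.556 -0.169  0.02 ]
side pack_center 0.91 [298. 294.  44.  38.] [0.589 0.165 0.02 ]
side pack_center 0.67 [361. 292.  52.  42.] [0.456 0.156 0.02 ]
side compressor 0.87 [286. 180. 107.  59.] [ 0.562 -0.2    0.02 ]
side paint_a 0.98 [324. 421.  27.  52.] [0.544 0.444 0.02 ]
side paint_a 0.61 [246. 224.  14.  41.] [ 0.76  -0.039  0.02 ]
side cup 0.71 [343. 138.  24.  36.] [ 0.526 -0.486  0.02 ]
```

```bash
ls
```

```text
h.py
pics
```

View pics/scene.png

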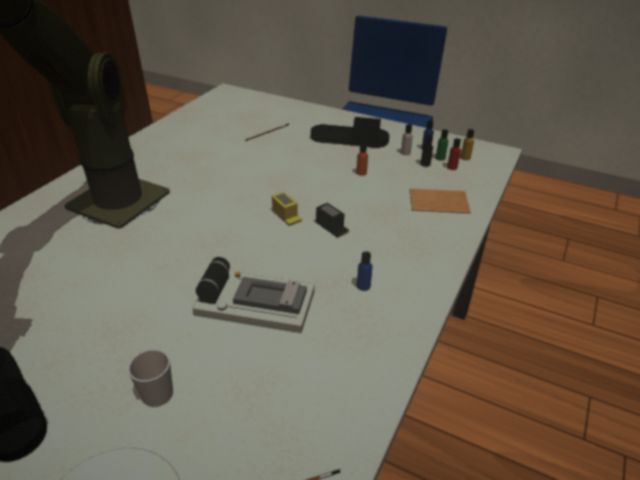

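View pics/side.png

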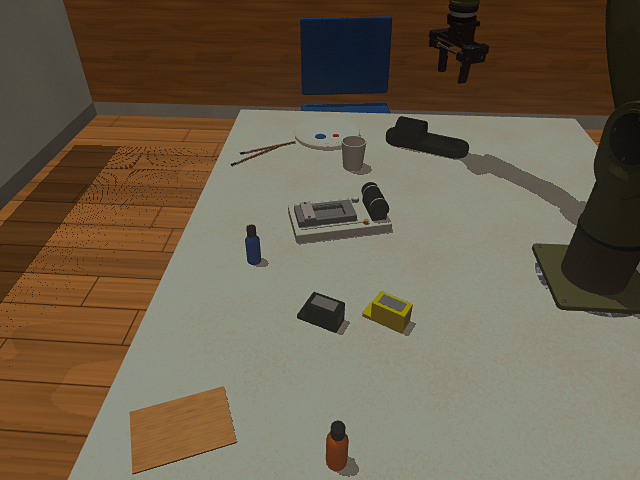

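The black pack shows at scene (331,217) and side (322,311). Its look-alike is the yellow one at scene (286,207) and side (387,312). Neither the long black tool at scene (350,134) nor the barrel has the right shape, so I choose the black block. I'll fly over the compressor first and look.

```bash
python3 - <<'E'
from h import *
s=read_state(); print(np.round(s['position'],3),np.round(s['eef_rot'],3),s['time'],s['ft_force'])
c=capture('wrist'); K,R,t=P(c); o=-R.T@t; print(K,o,R)
print('cam in tool',np.array(s['eef_rot']).T@(o-s['position']))
E
```

```text
[ 0.263 -0.567  0.261] [[ 0.907  0.42   0.   ]
 [ 0.42  -0.907  0.   ]
 [ 0.    -0.    -1.   ]] 0.5 [-0.18523031 -0.12539303  0.14606051]
[[385.81829413   0.         320.26980083]
 [  0.         385.81829413 240.90950305]
 [  0.           0.           1.        ]] [ 0.33708753 -0.5317876   0.38394092] [[ 4.18889737e-01 -9.08037104e-01 -8.37715277e-05]
 [-8.61647154e-01 -3.97518536e-01  3.15504668e-01]
 [-2.86523245e-01 -1.32089486e-01 -9.48924021e-01]]
cam in tool [ 0.0823312  -0.00076657 -0.1232381 ]
```

{"fn": "move_arm", "kwargs": {
  "deltas": "0.03 0.05 0.01 0 0 0 1;0.03 0.05 0.01 0 0 0 1;0.03 0.05 0.01 0 0 0 1;0.03 0.05 0.01 0 0 0 1;0.03 0.05 0 0 0 0 1;0.03 0.05 0 0 0 0 1;0.03 0.05 0 0 0 0 1;0.03 0.04 0 0 0 0 1"
}}

```text
time: 1.35
position: [0.4717, -0.2275, 0.2949]
eef_rot: [[0.907, 0.42, 0.0], [0.42, -0.907, -0.0], [-0.0, 0.0, -1.0]]
ft_force: [1.7, -0.4, -0.1]
finger_gap: 0.999
gripper_force: 0.0
```

```bash
python3 - <<'E'
from h import *
c=capture('wrist'); save('w1',c); 
import pickle; pickle.dump(c,open('w1.pkl','wb'))
m=masks_of(c,'compressor')
for d in m: print(d['conf'],d['bbox'])
E
```

```text
0.9 [226.7, 0.0, 163.8, 215.6]
```

View pics/w1.png

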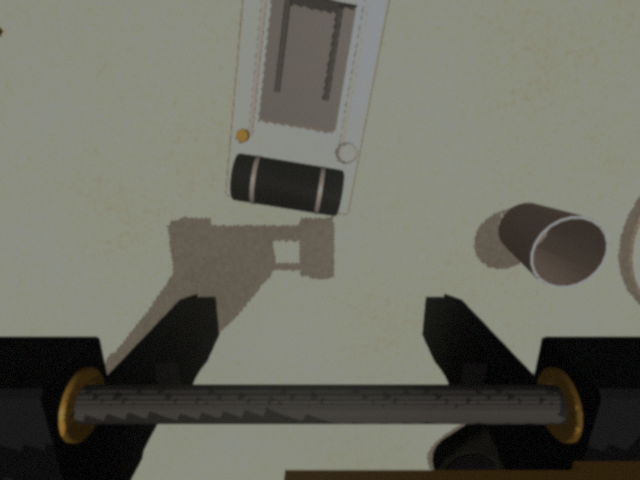

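Compressor at (300,110), cut off at the top, with its barrel near at (288,183). The cup is at (560,245). I'll move further out.

{"fn": "move_arm", "kwargs": {
  "deltas": "0.035 0.02 0 0 0 0 1;0.035 0.02 0 0 0 0 1;0.03 0.01 0 0 0 0 1;0 0 0 0 0 0 1;0 0 0 0 0 0 1;0 0 0 0 0 0 1;0 0 0 0 0 0 1;0 0 0 0 0 0 1"
}}

```text
time: 2.25
position: [0.5705, -0.1804, 0.2947]
eef_rot: [[0.908, 0.419, -0.0], [0.419, -0.908, -0.0], [-0.001, 0.0, -1.0]]
ft_force: [-0.5, 0.4, 0.5]
finger_gap: 0.998
gripper_force: 0.0
```

```bash
python3 - <<'E'
from h import *
c=capture('wrist'); save('w2',c); 
import pickle; pickle.dump(c,open('w2.pkl','wb'))
m=masks_of(c,'compressor')
for d in m: print(d['conf'],d['bbox'])
E
```

```text
0.94 [235.0, 60.0, 155.7, 258.3]
```

View pics/w2.png

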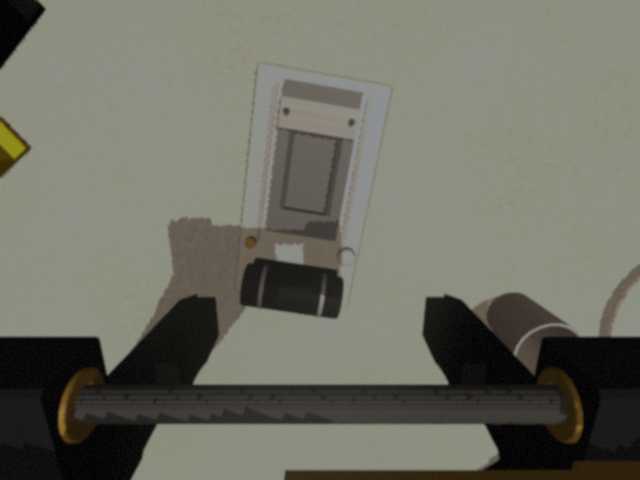

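The housing shows at (260,64)-(391,87), with the lip strip at y≈100-135, the pocket (285-350,130-213), and the barrel at (291,288). I'll enlarge it for precise edges.

```bash
python3 - <<'E'
from h import *
import pickle
c=pickle.load(open('w2.pkl','rb'))
im=c['image'][55:255,225:405]
im=cv2.convertScaleAbs(cv2.resize(im,None,fx=3,fy=3,interpolation=cv2.INTER_CUBIC),alpha=1.6,beta=-40)
cv2.imwrite('pics/w2c.png',im[:,:,::-1])
E
```

```text
(no output)
```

View pics/w2c.png

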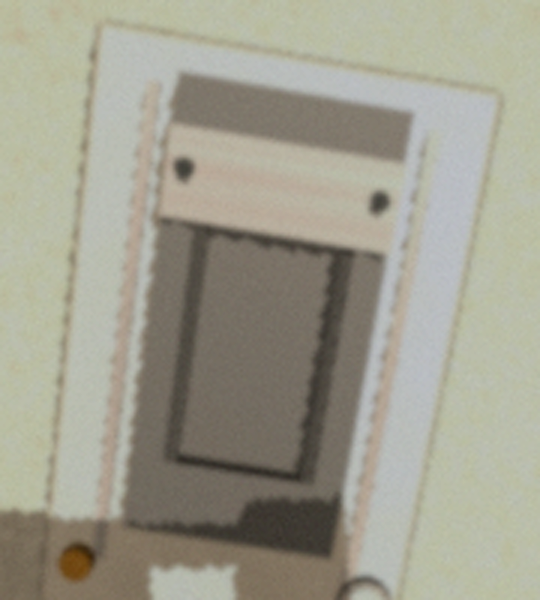

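```bash
python3 - <<'E'
from h import *
import pickle
c=pickle.load(open('w2.pkl','rb'))
def g(x,y,z): return ray(c,225+x/3,55+y/3,z)[:2]
FL,FR=g(100,25,.026),g(500,95,.026); NL,NR=g(48,510,.026),g(402,590,.026)
print('width',np.linalg.norm(FL-FR))
yw=[np.degrees(np.arctan2(*(FL-NL)[::-1])),np.degrees(np.arctan2(*(FR-NR)[::-1])),np.degrees(np.arctan2(*(FL-FR)[::-1]))-90]
print(yw)
I={k:g(*v,.042) for k,v in dict(FL=(180,72),FR=(413,110),NL=(125,525),NR=(330,555)).items()}
print('ins len',np.linalg.norm(I['FL']-I['NL']),np.linalg.norm(I['FR']-I['NR']),'w',np.linalg.norm(I['FL']-I['FR']),np.linalg.norm(I['NL']-I['NR']))
yi=[np.degrees(np.arctan2(*(I['FL']-I['NL'])[::-1])),np.degrees(np.arctan2(*(I['FR']-I['NR'])[::-1])),np.degrees(np.arctan2(*(I['FL']-I['FR'])[::-1]))-90]
print(yi)
a=np.radians(np.mean(yw+yi)); f=np.array([np.cos(a),np.sin(a)]); l=np.array([-f[1],f[0]])
print('yaw',np.degrees(a))
o=(FL+FR)/2-f*.12; print('origin from housing',o)
fr=lambda p:np.round(np.array([-(p-o)@f,-(p-o)@l])*1000,1) # comp frame x=-f, y=-l
for n,p in dict(FL=FL,FR=FR,NL=NL,NR=NR,**{'i'+k:v for k,v in I.items()},lipL=g(158,217,.05),lipR=g(385,255,.05),heelL=g(175,457,.042),heelR=g(310,480,.042),heelLf=g(180,457,.03),heelRf=g(302,475,.03),pkL=g(193,300,.042),pkR=g(345,300,.042)).items(): print(n,fr(p))
E
```

```text
width 0.12658442737500472
[np.float64(15.139988408943946), np.float64(15.902125507583884), np.float64(15.519745709845722)]
ins len 0.14388178111855446 0.14405772867791647 w 0.07115849344492364 0.07047364633532045
[np.float64(15.57848045462521), np.float64(15.30659606937007), np.float64(16.06554556445289)]
yaw 15.585413619136954
origin from housing [ 0.56162037 -0.16812576]
FL [-120.1  -63.3]
FR [-119.9   63.3]
NL [ 38.2 -64.5]
NR [47.9 64.2]
iFL [-109.7  -35.6]
iFR [-110.3   35.6]
iNL [ 34.2 -35.6]
iNR [33.8 34.9]
lipL [-67.5 -36.1]
lipR [-67.4  34.3]
heelL [  8.1 -21.9]
heelR [ 8.8 23.8]
heelLf [ 10.9 -20.9]
heelRf [10.5 21.5]
pkL [-43.6 -22.8]
pkR [-51.3  25. ]
```

{"fn": "move_arm", "kwargs": {
  "deltas": "-0.01 0.045 0 0 0 0 1;-0.01 0.045 0 0 0 0 1;-0.01 0.045 0 0 0 0 1;-0.01 0.045 0 0 0 0 1;-0.01 0.045 0 0 0 0 1;0 0.045 0 0 0 0 1;0 0.04 0 0 0 0 1;0 0 0 0 0 0 1"
}}

```text
time: 3.15
position: [0.5205, 0.1383, 0.295]
eef_rot: [[0.903, 0.43, 0.001], [0.43, -0.903, 0.005], [0.003, -0.004, -1.0]]
ft_force: [0.4, 0.6, -0.6]
finger_gap: 0.997
gripper_force: 0.0
```

Insert is offset about −9.5 mm from nominal (lip and heel wall agree). Yaw is 15.6°. Now the pack.

```bash
python3 - <<'E'
from h import *
import pickle
c=capture('wrist'); pickle.dump(c,open('w3.pkl','wb'))
for d in look_for(c,'pack_center'): print(d['conf'],d['bbox'],ray(c,d['bbox'][0]+d['bbox'][2]/2,d['bbox'][1]+d['bbox'][3]/2,.025))
save('w3',c)
E
```

```text
0.93 [239.8, 204.7, 85.7, 82.2] [0.45421221 0.15408318 0.025     ]
0.77 [277.8, 75.8, 95.0, 94.1] [0.58830483 0.16736067 0.025     ]
```

View pics/w3.png

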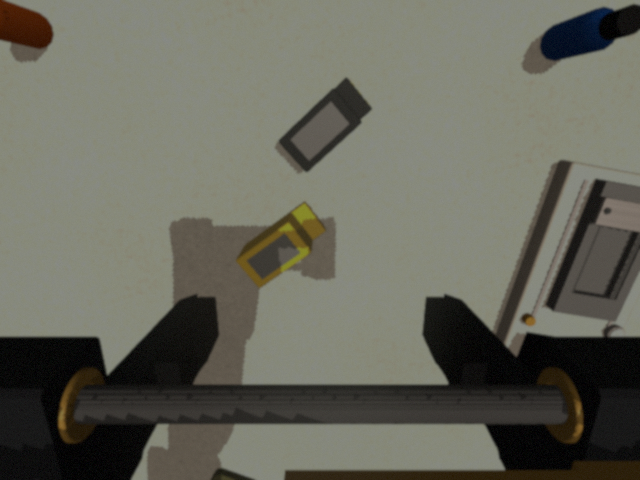

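The black pack is at (325,125), toe up-right at (358,95). The yellow decoy is at (281,245). A close crop for the edges:

```bash
python3 - <<'E'
from h import *
import pickle
c=pickle.load(open('w3.pkl','rb'))
im=c['image'][70:180,265:385]
im=cv2.convertScaleAbs(cv2.resize(im,None,fx=5,fy=5,interpolation=cv2.INTER_CUBIC),alpha=1.6,beta=-20)
cv2.imwrite('pics/w3c.png',im[:,:,::-1])
E
```

```text
(no output)
```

View pics/w3c.png

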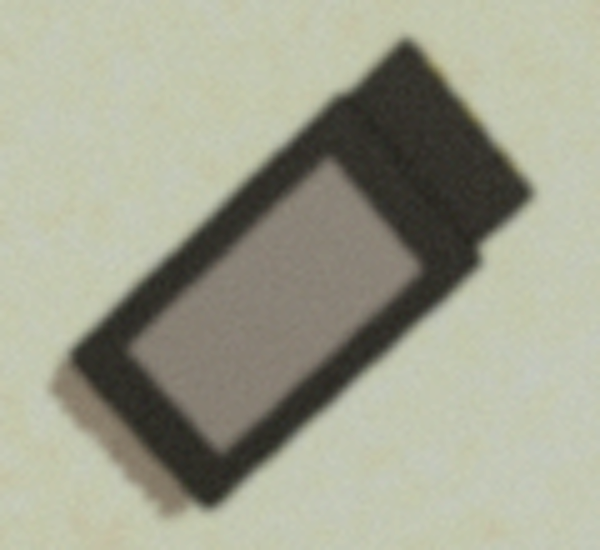

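```bash
python3 - <<'E'
from h import *
import pickle
c=pickle.load(open('w3.pkl','rb'))
g=lambda x,y,z: ray(c,265+x/5,70+y/5,z)[:2]
hl,hr,fl,fr=g(73,355,.05),g(210,508,.05),g(345,97,.05),g(480,262,.05); tl,tr=g(408,38,.01),g(533,192,.01)
N=np.linalg.norm
print('len',N(fl-hl),N(fr-hr),'wid',N(fl-fr),N(hl-hr),N(tl-tr))
az=lambda v:np.degrees(np.arctan2(v[1],v[0]))
print('az',az(fl-hl),az(fr-hr),az(fl-fr)-90,az(hl-hr)-90,az(tl-tr)-90)
print('centre top',(hl+hr+fl+fr)/4)
a=np.radians(np.mean([az(fl-hl),az(fr-hr),az(fl-fr)-90,az(hl-hr)-90])); f=np.array([np.cos(a),np.sin(a)])
print('az',np.degrees(a),'toe front minus .053',(tl+tr)/2-.053*f)
s=read_state(); R=np.array(s['eef_rot']); print(s['position'],az(R[:2,0]), cv2.Rodrigues(np.array([[f[0],f[1],0],[f[1],-f[0],0],[0,0,-1]])@R.T)[0].ravel())
E
```

```text
len 0.06692365706344273 0.06687545607603147 wid 0.03756791939107582 0.037732408227484 0.03831786763382698
az -22.85486594389549 -22.713861135380018 -22.999785959184123 -22.92565447818653 -22.65642844773197
centre top [0.57951438 0.16874549]
az -22.87354187916154 toe front minus .053 [0.57895814 0.16951833]
[0.52110313 0.13125145 0.29460158] 24.986223367406193 [ 2.48213290e-04 -1.77194357e-05 -8.35310481e-01]
```

{"fn": "move_arm", "kwargs": {
  "deltas": "0.01 0.007 -0.02 0 0 -0.14 1;0.01 0.007 -0.02 0 0 -0.14 1;0.01 0.006 -0.03 0 0 -0.14 1;0.01 0.006 -0.03 0 0 -0.14 1;0.01 0.006 -0.03 0 0 -0.14 1;0.008 0.006 -0.03 0 0 -0.135 1;0 0 -0.01 0 0 0 1;0 0 0 0 0 0 1"
}}

```text
time: 4.05
position: [0.5783, 0.1664, 0.1234]
eef_rot: [[0.921, -0.389, -0.003], [-0.389, -0.921, -0.002], [-0.002, 0.003, -1.0]]
ft_force: [-0.0, -1.0, 0.4]
finger_gap: 0.997
gripper_force: 0.0
```

```bash
python3 - <<'E'
from h import *
c=capture('wrist'); save('w4',c)
s=read_state(); print(np.round(s['position'],4),np.round(s['eef_rot'],3),s['time'])
f=np.array(s['eef_rot'])[:,0]; l=-np.array(s['eef_rot'])[:,1]
d=masks_of(c,'pack_center')
for m in d:
    ys,xs=np.nonzero(m['pixels']); print(m['conf'],m['bbox'])
    print(cv2.minAreaRect(np.c_[xs,ys].astype(np.float32)))
ctr=np.array([.5793,.169,0])
for x in (-.035,.035):
    for y in (-.02,.02): print(proj(c,ctr+x*f+y*l+[0,0,.05]))
E
```

```text
[0.5791 0.1668 0.1248] [[ 0.921 -0.39  -0.001]
 [-0.39  -0.921 -0.001]
 [-0.     0.001 -1.   ]] 4.1
0.6 [365.2, 324.6, 80.5, 143.2]
((404.30999755859375, 396.990966796875), (75.96154022216797, 146.92874145507812), 2.726310968399048)
[[350.93669594 324.90533767]]
[[281.87241311 325.01902637]]
[[354.1644174  206.92404543]]
[[277.47275941 207.0333933 ]]
```

View pics/w4.png

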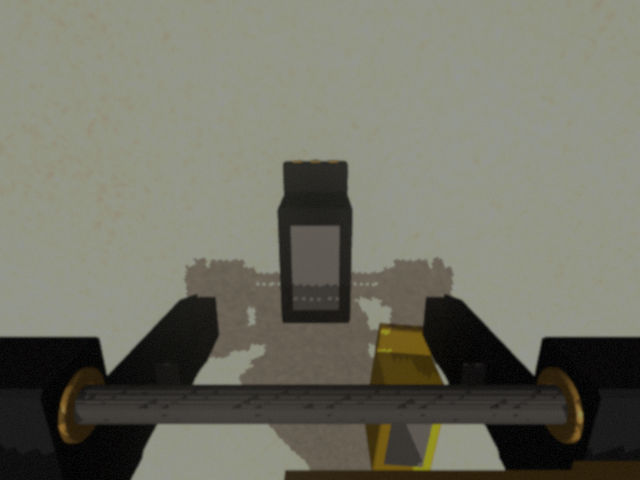

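The black pack (278–352, 160–322) lies squarely between the fingers; the yellow decoy is behind, off to the side. Descend and grip.

{"fn": "move_arm", "kwargs": {
  "deltas": "0.001 0.002 -0.02 0 0 0 1;0 0 -0.02 0 0 0 1;0 0 -0.02 0 0 0 1;0 0 -0.02 0 0 0 1;0 0 -0.005 0 0 0 1;0 0 0 0 0 0 0.3;0 0 0 0 0 0 0.3;0 0 0 0 0 0 0.3",
  "force": 45
}}

```text
time: 4.95
position: [0.5812, 0.1706, 0.041]
eef_rot: [[0.921, -0.39, 0.002], [-0.39, -0.921, 0.001], [0.002, -0.001, -1.0]]
ft_force: [0.2, -0.2, 0.4]
finger_gap: 0.747
gripper_force: 0.0
```

{"fn": "move_arm", "kwargs": {
  "deltas": "0 0 0 0 0 0 0.3;0 0 0 0 0 0 0.3;0 0 0 0 0 0 0.3;0 0 0 0 0 0 0.3;0 0 0 0 0 0 0.3;0 0 0 0 0 0 0.3;0 0 0 0 0 0 0.3;0 0 0 0 0 0 0.3"
}}

```text
time: 5.75
position: [0.5799, 0.1696, 0.0398]
eef_rot: [[0.92, -0.391, -0.001], [-0.391, -0.92, -0.001], [-0.0, 0.002, -1.0]]
ft_force: [-2.4, -2.8, 5.2]
finger_gap: 0.45
gripper_force: 45.0
```

{"fn": "move_arm", "kwargs": {
  "deltas": "0 0 0.01 0 0 0 0.3;0 0 0.02 0 0 0 0.3;0 0 0.03 0 0 0 0.3;0 0 0.03 0 0 0 0.3;0 0 0.03 0 0 0 0.3;0 -0.01 0 0 0 0.08 0.3;0 -0.03 0 0 0 0.1 0.3;0 -0.03 0 0 0 0.1 0.3"
}}

```text
time: 6.55
position: [0.5803, 0.1015, 0.1599]
eef_rot: [[0.994, -0.114, 0.001], [-0.114, -0.994, 0.001], [0.001, -0.001, -1.0]]
ft_force: [0.2, -1.2, -4.0]
finger_gap: 0.452
gripper_force: 45.0
```

{"fn": "move_arm", "kwargs": {
  "deltas": "0 -0.03 0 0 0 0.1 0.3;0 -0.04 0 0 0 0.1 0.3;0 -0.04 0 0 0 0.1 0.3;0 -0.04 0 0 0 0.092 0.3;-0.001 -0.04 0 0 0 0 0.3;-0.001 -0.04 0 0 0 0 0.3;-0.001 -0.03 0 0 0 0 0.3;0 -0.004 0 0 0 0 0.3"
}}

```text
time: 7.35
position: [0.5762, -0.17, 0.1594]
eef_rot: [[0.966, 0.26, -0.001], [0.26, -0.966, -0.004], [-0.002, 0.004, -1.0]]
ft_force: [-0.4, -1.2, -3.6]
finger_gap: 0.45
gripper_force: 45.0
```

{"fn": "move_arm", "kwargs": {
  "deltas": "0 0 0 -0.016 0.058 0 0.3;0 0 0 -0.016 0.058 0 0.3;0 0 0 -0.016 0.058 0 0.3;0 0 0 -0.016 0.058 0 0.3;0 0 0 -0.006 0.02 0 0.3;0 0 0 0 0 0 0.3;0 0 0 0 0 0 0.3;0 0 0 0 0 0 0.3"
}}

```text
time: 8.15
position: [0.5769, -0.1637, 0.1597]
eef_rot: [[0.931, 0.267, -0.249], [0.258, -0.964, -0.069], [-0.258, 0.0, -0.966]]
ft_force: [-0.4, -0.5, -3.5]
finger_gap: 0.45
gripper_force: 45.0
```

```bash
python3 - <<'E'
from h import *
import pickle
c=capture('wrist'); save('w5',c); pickle.dump(c,open('w5.pkl','wb'))
s=read_state(); R=np.array(s['eef_rot']); print(s['time'],np.round(s['position'],4),np.round(s['ft_force'],2),np.round(s['wrist_torque'],3),s['finger_gap'])
print('az',np.degrees(np.arctan2(-R[0,1]*-1,-R[1,1])) ,'tilt',np.degrees(np.arccos(-R[2,2])),np.round(R,4))
E
```

```text
8.2 [ 0.5769 -0.1638  0.1598] [ 0.05  1.08 -3.57] [ 0.093 -0.424  0.011] 0.45076256221571226
az 15.477624572456811 tilt 14.970637482314032 [[ 9.310e-01  2.669e-01 -2.489e-01]
 [ 2.578e-01 -9.637e-01 -6.910e-02]
 [-2.583e-01  2.000e-04 -9.661e-01]]
```

View pics/w5.png

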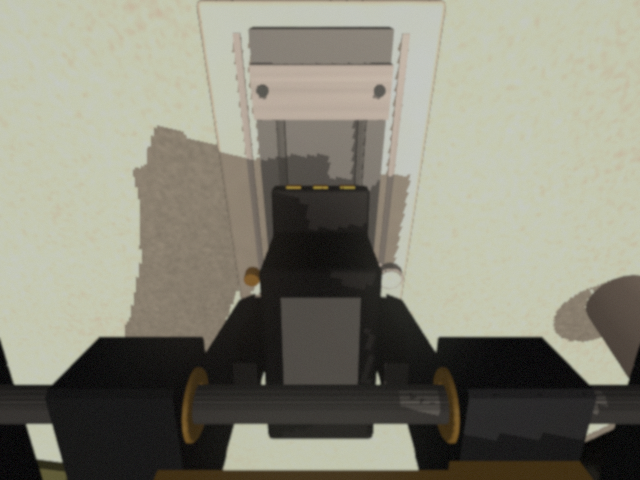

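Picture shows the lip edge level at y≈120 (253–390), toe front at (273–368,186), all centred on x≈320.5, so lateral and yaw are aligned.

```bash
python3 - <<'E'
from h import *
import pickle
c=pickle.load(open('w5.pkl','rb')); s=read_state(); R=np.array(s['eef_rot']);p=np.array(s['position'])
u,w=R[:,0],-R[:,2]
T=p+.053*u-.040*w
for k in (0,.01): print('toe front',k,T+k*w,proj(c,T+k*w))
print('corner top heel',proj(c,p+.010*w-.035*u),'top front',proj(c,p+.010*w+.035*u))
f=np.array([.9632,.2687]); l=np.array([-.2687,.9632])
g=lambda x,y,z:ray(c,x,y,z)[:2]
L=g(321.5,119.7,.05); print('lip',L,'along f from o',(L-[.5616,-.1681])@f,'lat',(L-[.5616,-.1681])@l, 'TCP lat',(p[:2]-[.5616,-.1681])@l,'TCP s',(p[:2]-L)@f)
E
```

```text
toe front 0 [ 0.61625924 -0.15293067  0.10743559] [[322.50179037 185.46606238]]
toe front 0.01 [ 0.61874824 -0.15223929  0.11709617] [[322.6237849  189.93717847]]
corner top heel [[323.052603   443.16322139]] top front [[323.24803924 270.1697085 ]]
lip [ 0.62713761 -0.14963165] along f from o 0.0680882673694888 lat 0.0001787595499903368 TCP lat 1.3656492375132502e-05 TCP s -0.052231586738284486
```

{"fn": "move_arm", "kwargs": {
  "deltas": "0 -0.0007 -0.01 0 0 0 0.3;0 0 -0.015 0 0 0 0.3;0 0 -0.015 0 0 0 0.3;0 0 -0.015 0 0 0 0.3;0 0 -0.007 0 0 0 0.3;0 0 -0.002 0 0 0 0.3;0 0 0 0 0 0 0.3;0 0 0 0 0 0 0.3"
}}

```text
time: 9.0
position: [0.5778, -0.1642, 0.096]
eef_rot: [[0.931, 0.268, -0.248], [0.258, -0.964, -0.069], [-0.258, 0.001, -0.966]]
ft_force: [-0.9, -0.2, -3.0]
finger_gap: 0.449
gripper_force: 45.0
```

{"fn": "move_arm", "kwargs": {
  "deltas": "0 0 -0.0015 0 0 0 0.3;0 0 -0.0015 0 0 0 0.3;0 0 -0.0015 0 0 0 0.3;0 0 -0.0015 0 0 0 0.3;0 0 0 0 0 0 0.3;0 0 0 0 0 0 0.3;0 0 0 0 0 0 0.3;0 0 0 0 0 0 0.3"
}}

```text
time: 9.8
position: [0.5774, -0.1642, 0.0896]
eef_rot: [[0.931, 0.267, -0.249], [0.258, -0.964, -0.069], [-0.258, 0.0, -0.966]]
ft_force: [-0.2, -0.3, -4.2]
finger_gap: 0.447
gripper_force: 45.0
```

{"fn": "move_arm", "kwargs": {
  "deltas": "0 0 -0.001 0 0 0 0.3;0 0 -0.001 0 0 0 0.3;0 0 -0.001 0 0 0 0.3;0 0 -0.001 0 0 0 0.3;0 0 0 0 0 0 0.3;0 0 0 0 0 0 0.3;0 0 0 0 0 0 0.3;0 0 0 0 0 0 0.3"
}}

```text
time: 10.6
position: [0.5773, -0.1642, 0.0856]
eef_rot: [[0.931, 0.267, -0.249], [0.258, -0.964, -0.069], [-0.259, 0.0, -0.966]]
ft_force: [0.4, 1.0, -3.2]
finger_gap: 0.447
gripper_force: 45.0
```

```bash
python3 - <<'E'
from h import *
for i in range(4):
    c=capture('wrist'); s=read_state(); print(np.round(s['position'],4),np.round(s['ft_force'],2),np.round(s['wrist_torque'],3))
save('w6',c)
E
```

```text
[ 0.5773 -0.1642  0.0856] [-0.45  0.15 -3.86] [ 0.154 -0.469 -0.03 ]
[ 0.5774 -0.1642  0.0856] [ 0.48 -0.51 -3.63] [ 0.107 -0.408 -0.001]
[ 0.5773 -0.1642  0.0856] [ 0.15 -0.47 -3.4 ] [ 0.111 -0.452 -0.018]
[ 0.5773 -0.1642  0.0856] [ 1.11  0.53 -4.31] [ 0.096 -0.417  0.018]
```

{"fn": "move_arm", "kwargs": {
  "deltas": "0.0024 0.0007 0 0 0 0 0.3;0.0024 0.0007 0 0 0 0 0.3;0.0024 0.0007 0 0 0 0 0.3;0.0024 0.0006 0 0 0 0 0.3;0 0 0 0 0 0 0.3;0 0 0 0 0 0 0.3;0 0 0 0 0 0 0.3;0 0 0 0 0 0 0.3"
}}

```text
time: 11.6
position: [0.5867, -0.1616, 0.0855]
eef_rot: [[0.931, 0.267, -0.249], [0.258, -0.964, -0.069], [-0.259, 0.0, -0.966]]
ft_force: [-0.6, 0.1, -3.6]
finger_gap: 0.451
gripper_force: 45.0
```

{"fn": "move_arm", "kwargs": {
  "deltas": "0.001 0.0003 0 0 0 0 0.3;0 0 0 0 0 0 0.3;0.001 0.0003 0 0 0 0 0.3;0 0 0 0 0 0 0.3;0.001 0.0002 0 0 0 0 0.3;0 0 0 0 0 0 0.3;0 0 0 0 0 0 0.3;0 0 0 0 0 0 0.3"
}}

```text
time: 12.4
position: [0.5899, -0.1607, 0.0855]
eef_rot: [[0.931, 0.267, -0.249], [0.258, -0.964, -0.069], [-0.259, 0.0, -0.966]]
ft_force: [1.0, 0.8, -4.2]
finger_gap: 0.451
gripper_force: 45.0
```

```bash
cat > st.py <<'E'
from h import *
import sys
F=[];M=[]
for i in range(int(sys.argv[1]) if len(sys.argv)>1 else 4):
    capture('wrist'); s=read_state(); F.append(s['ft_force']); M.append(s['wrist_torque'])
F=np.mean(F,0);p=np.array(s['position']);R=np.array(s['eef_rot']);f=np.array([.9632,.2687]);l=np.array([-.2687,.9632]);L=np.array([.6268,-.1498])
T=p+.053*R[:,0]+.040*R[:,2]
print('t',round(s['time'],2),'pos',np.round(p,4),'Ff %.2f Fl %.2f Fz %.2f'%(F[:2]@f,F[:2]@l,F[2]),'M',np.round(np.mean(M,0),3),'tilt %.2f'%np.degrees(np.arccos(-R[2,2])),'Ts %.1f Tz %.1f lat %.2f'%((T[:2]-L)@f*1e3,T[2]*1e3-30,(p[:2]-L)@l*1e3))
E
python3 st.py
```

```text
t 12.6 pos [ 0.5899 -0.1607  0.0855] Ff -0.08 Fl -0.54 Fz -3.40 M [ 0.135 -0.406 -0.   ] tilt 14.99 Ts 2.4 Tz 3.2 lat -0.57
```

{"fn": "move_arm", "kwargs": {
  "deltas": "0.001 0.0003 0 0 0 0 0.3;0 0 0 0 0 0 0.3;0 0 0 0 0 0 0.3;0.001 0.0003 0 0 0 0 0.3;0 0 0 0 0 0 0.3;0 0 0 0 0 0 0.3;0 0 0 0 0 0 0.3;0 0 0 0 0 0 0.3"
}}

```text
time: 13.4
position: [0.5919, -0.1601, 0.0856]
eef_rot: [[0.931, 0.267, -0.249], [0.258, -0.964, -0.069], [-0.259, 0.0, -0.966]]
ft_force: [0.4, -0.4, -3.2]
finger_gap: 0.447
gripper_force: 45.0
```

```bash
python3 st.py
```

```text
t 13.6 pos [ 0.5919 -0.1601  0.0855] Ff -0.13 Fl 0.09 Fz -4.15 M [ 0.107 -0.4   -0.001] tilt 14.98 Ts 4.5 Tz 3.2 lat -0.51
```

{"fn": "move_arm", "kwargs": {
  "deltas": "0.001 0.0003 0 0 0 0 0.3;0 0 0 0 0 0 0.3;0 0 0 0 0 0 0.3;0 0 0 0 0 0 0.3;0 0 0 0 0 0 0.3;0 0 0 0 0 0 0.3;0 0 0 0 0 0 0.3;0 0 0 0 0 0 0.3"
}}

```text
time: 14.4
position: [0.5928, -0.1598, 0.0855]
eef_rot: [[0.931, 0.267, -0.249], [0.258, -0.964, -0.069], [-0.259, 0.0, -0.966]]
ft_force: [-2.9, -0.2, -3.5]
finger_gap: 0.45
gripper_force: 45.0
```

```bash
python3 st.py
```

```text
t 14.6 pos [ 0.5929 -0.1598  0.0855] Ff -1.95 Fl 0.00 Fz -3.16 M [-0.007 -0.018  0.012] tilt 14.99 Ts 5.5 Tz 3.2 lat -0.49
```

Contact at the expected place. I'll lower slightly, then press to about 4.5 mm.

{"fn": "move_arm", "kwargs": {
  "deltas": "0 0 -0.001 0 0 0 0.3;0 0 -0.001 0 0 0 0.3;0 0 0 0 0 0 0.3;0.001 0.0003 0 0 0 0 0.3;0 0 0 0 0 0 0.3;0 0 0 0 0 0 0.3;0 0 0 0 0 0 0.3;0 0 0 0 0 0 0.3"
}}

```text
time: 15.4
position: [0.5937, -0.1596, 0.0835]
eef_rot: [[0.931, 0.267, -0.249], [0.258, -0.964, -0.069], [-0.259, 0.0, -0.966]]
ft_force: [-3.3, -1.7, -3.5]
finger_gap: 0.446
gripper_force: 45.0
```

```bash
python3 st.py 6
```

```text
t 15.7 pos [ 0.5938 -0.1595  0.0835] Ff -2.76 Fl 0.01 Fz -3.31 M [-0.093  0.169 -0.002] tilt 15.00 Ts 6.5 Tz 1.1 lat -0.51
```

{"fn": "move_arm", "kwargs": {
  "deltas": "0.0009 0.00025 0 0 0 0 0.3;0 0 0 0 0 0 0.3;0.0009 0.00025 0 0 0 0 0.3;0 0 0 0 0 0 0.3;0.0009 0.00025 0 0 0 0 0.3;0 0 0 0 0 0 0.3;0 0 0 0 0 0 0.3;0 0 0 0 0 0 0.3"
}}

```text
time: 16.5
position: [0.5961, -0.1589, 0.0835]
eef_rot: [[0.931, 0.267, -0.25], [0.258, -0.964, -0.069], [-0.26, 0.0, -0.966]]
ft_force: [-4.2, -3.3, -2.6]
finger_gap: 0.449
gripper_force: 45.0
```

```bash
python3 st.py 6
```

```text
t 16.8 pos [ 0.5961 -0.1589  0.0835] Ff -5.13 Fl 0.12 Fz -2.12 M [-0.222  0.704 -0.011] tilt 15.05 Ts 8.8 Tz 1.1 lat -0.50
```

{"fn": "move_arm", "kwargs": {
  "deltas": "-0.0007 -0.0002 -0.0007 0.0047 -0.0168 0 0.3;0 0 0 0 0 0 0.3;-0.0007 -0.0002 -0.0007 0.0047 -0.0168 0 0.3;0 0 0 0 0 0 0.3;-0.0007 -0.0002 -0.0008 0.0047 -0.0168 0 0.3;0 0 0 0 0 0 0.3;0 0 0 0 0 0 0.3;0 0 0 0 0 0 0.3"
}}

```text
time: 17.6
position: [0.5941, -0.1595, 0.0813]
eef_rot: [[0.943, 0.267, -0.2], [0.261, -0.964, -0.055], [-0.208, -0.0, -0.978]]
ft_force: [-4.6, -1.7, -4.2]
finger_gap: 0.452
gripper_force: 45.0
```

```bash
python3 st.py 6
```

```text
t 17.9 pos [ 0.5942 -0.1594  0.0812] Ff -5.15 Fl 0.06 Fz -3.20 M [-0.282  0.82   0.016] tilt 12.01 Ts 9.5 Tz 1.1 lat -0.53
```

{"fn": "move_arm", "kwargs": {
  "deltas": "-0.0005 -0.00015 -0.0008 0.0047 -0.0168 0 0.3;0 0 0 0 0 0 0.3;-0.0005 -0.00015 -0.0008 0.0047 -0.0168 0 0.3;0 0 0 0 0 0 0.3;-0.0005 -0.0001 -0.0008 0.0047 -0.0168 0 0.3;0 0 0 0 0 0 0.3;0 0 0 0 0 0 0.3;0 0 0 0 0 0 0.3"
}}

```text
time: 18.7
position: [0.5924, -0.1599, 0.0788]
eef_rot: [[0.952, 0.267, -0.151], [0.264, -0.964, -0.042], [-0.156, -0.0, -0.988]]
ft_force: [-4.8, -1.5, -3.7]
finger_gap: 0.451
gripper_force: 45.0
```

```bash
python3 st.py 6
```

```text
t 19.0 pos [ 0.5925 -0.1599  0.0788] Ff -5.17 Fl -0.23 Fz -3.39 M [-0.32   0.959  0.   ] tilt 8.99 Ts 10.3 Tz 1.0 lat -0.53
```

{"fn": "move_arm", "kwargs": {
  "deltas": "0.0004 0.0001 0 0 0 0 0.3;0 0 0 0 0 0 0.3;-0.0006 -0.0001 -0.0008 0.0047 -0.0168 0 0.3;0 0 0 0 0 0 0.3;0 0 0 0 0 0 0.3;-0.0006 -0.0002 -0.0008 0.0047 -0.0168 0 0.3;0 0 0 0 0 0 0.3;0 0 0 0 0 0 0.3"
}}

```text
time: 19.8
position: [0.5914, -0.1602, 0.0772]
eef_rot: [[0.956, 0.267, -0.118], [0.265, -0.964, -0.032], [-0.122, -0.0, -0.993]]
ft_force: [-6.0, -2.7, -3.7]
finger_gap: 0.45
gripper_force: 45.0
```

```bash
python3 st.py 6
```

```text
t 20.1 pos [ 0.5914 -0.1602  0.0771] Ff -5.54 Fl -0.39 Fz -3.51 M [-0.336  1.062 -0.003] tilt 7.02 Ts 10.8 Tz 1.0 lat -0.52
```

{"fn": "move_arm", "kwargs": {
  "deltas": "-0.0006 -0.0001 -0.0008 0.0047 -0.0168 0 0.3;0 0 0 0 0 0 0.3;0 0 0 0 0 0 0.3;-0.0006 -0.0002 -0.0009 0.0047 -0.0168 0 0.3;0 0 0 0 0 0 0.3;0 0 0 0 0 0 0.3;0 0 0 0 0 0 0.3;0 0 0 0 0 0 0.3"
}}

```text
time: 20.9
position: [0.5902, -0.1605, 0.0754]
eef_rot: [[0.96, 0.267, -0.085], [0.266, -0.964, -0.023], [-0.088, -0.0, -0.996]]
ft_force: [-4.8, -2.4, -3.5]
finger_gap: 0.447
gripper_force: 45.0
```

```bash
python3 st.py 6
```

```text
t 21.2 pos [ 0.5902 -0.1605  0.0754] Ff -5.45 Fl -0.21 Fz -3.56 M [-0.357  1.086  0.007] tilt 5.03 Ts 11.1 Tz 0.9 lat -0.47
```

{"fn": "move_arm", "kwargs": {
  "deltas": "-0.0005 -0.0001 -0.0009 0.0047 -0.0168 0 0.3;0 0 0 0 0 0 0.3;-0.0006 -0.0002 -0.0009 0.0047 -0.0168 0 0.3;0 0 0 0 0 0 0.3;-0.0005 -0.0002 -0.0009 0.0047 -0.0168 0 0.3;0 0 0 0 0 0 0.3;0 0 0 0 0 0 0.3;0 0 0 0 0 0 0.3"
}}

```text
time: 22.0
position: [0.5885, -0.161, 0.0727]
eef_rot: [[0.963, 0.267, -0.034], [0.267, -0.964, -0.009], [-0.036, -0.001, -0.999]]
ft_force: [-6.3, -1.3, -3.2]
finger_gap: 0.45
gripper_force: 45.0
```

```bash
python3 st.py 6
```

```text
t 22.3 pos [ 0.5885 -0.161   0.0727] Ff -5.48 Fl -0.15 Fz -3.68 M [-0.369  1.169  0.012] tilt 2.04 Ts 11.6 Tz 0.9 lat -0.51
```

{"fn": "move_arm", "kwargs": {
  "deltas": "-0.0005 -0.0001 -0.0009 0.0047 -0.0168 0 0.3;0 0 0 0 0 0 0.3;-0.0005 -0.0002 -0.0009 0.0047 -0.0168 0 0.3;0 0 0 0 0 0 0.3;0 0 -0.0004 0 0 0 0.3;0 0 0 0 0 0 0.3;0 0 0 0 0 0 0.3;0 0 0 0 0 0 0.3"
}}

```text
time: 23.1
position: [0.5876, -0.1613, 0.0708]
eef_rot: [[0.964, 0.267, -0.0], [0.267, -0.964, 0.0], [-0.0, -0.0, -1.0]]
ft_force: [-6.0, -1.6, -2.4]
finger_gap: 0.448
gripper_force: 45.0
```

```bash
python3 st.py 6
```

```text
t 23.4 pos [ 0.5876 -0.1613  0.0708] Ff -5.90 Fl -0.45 Fz -2.61 M [-0.361  1.234  0.016] tilt 0.04 Ts 12.2 Tz 0.7 lat -0.55
```

{"fn": "move_arm", "kwargs": {
  "deltas": "-0.0009 -0.0003 0 0 0 0 0.3;0 0 0 0 0 0 0.3;0 0 -0.0003 0 0 0 0.3;0 0 0 0 0 0 0.3;0 0 -0.0003 0 0 0 0.3;0 0 0 0 0 0 0.3;0 0 0 0 0 0 0.3;0 0 0 0 0 0 0.3"
}}

```text
time: 24.2
position: [0.5873, -0.1614, 0.0705]
eef_rot: [[0.964, 0.267, 0.001], [0.267, -0.964, 0.001], [0.001, -0.0, -1.0]]
ft_force: [-5.9, -0.8, -0.9]
finger_gap: 0.446
gripper_force: 45.0
```

```bash
python3 st.py 6
```

```text
t 24.5 pos [ 0.5873 -0.1614  0.0705] Ff -5.62 Fl 0.23 Fz -0.59 M [-0.232  1.135  0.006] tilt 0.05 Ts 11.9 Tz 0.6 lat -0.55
```

{"fn": "move_arm", "kwargs": {
  "deltas": "0 0 0 0 0 0 0.4;0 0 0 0 0 0 0.4;0 0 0 0 0 0 0.4;0 0 0 0 0 0 0.48;0 0 0 0 0 0 0.55;0 0 0 0 0 0 0.65;0 0 0 0 0 0 0.7;0 0 0 0 0 0 0.7",
  "force": 6
}}

```text
time: 25.3
position: [0.5881, -0.1612, 0.0704]
eef_rot: [[0.964, 0.268, 0.001], [0.268, -0.964, 0.001], [0.001, -0.0, -1.0]]
ft_force: [-0.1, 0.0, -0.7]
finger_gap: 0.703
gripper_force: 0.0
```

{"fn": "move_arm", "kwargs": {
  "deltas": "0 0 0 0 0 0 0.8;0 0 0 0 0 0 0.8;0 0 0.01 0 0 0 0.8;0 0 0.02 0 0 0 0.8;0 0 0.03 0 0 0 0.8;0 0 0.03 0 0 0 0.8;0 0 0 0 0 0 0.8;0 0 0 0 0 0 0.8"
}}

```text
time: 26.1
position: [0.5878, -0.1615, 0.1611]
eef_rot: [[0.964, 0.267, 0.002], [0.267, -0.964, -0.0], [0.002, 0.0, -1.0]]
ft_force: [-0.4, 0.5, -0.1]
finger_gap: 0.802
gripper_force: 0.0
```

```bash
python3 st.py 4; python3 - <<'E'
from h import *
a=capture('wrist'); b=capture('side')
x=a['image'][0:480,140:520]; y=cv2.resize(b['image'][170:250,270:410],None,fx=3,fy=3,interpolation=cv2.INTER_CUBIC)
im=np.zeros((480,800,3),np.uint8); im[:,:380]=x; im[:240,380:800]=y
cv2.imwrite('pics/fin.png',im[:,:,::-1])
E
```

```text
t 26.3 pos [ 0.5867 -0.1612  0.159 ] Ff 0.07 Fl -0.20 Fz 0.13 M [ 0.03  -0.005  0.01 ] tilt 0.14 Ts 11.2 Tz 88.9 lat -0.19
```

View pics/fin.png

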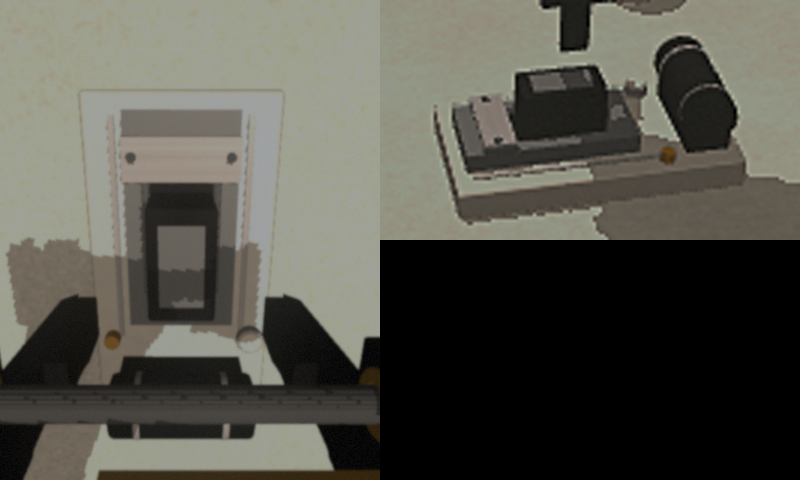

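The pack sits in the bay with its toe under the lip: wrist crop (145–217,195–320). It looks parallel to the insert in the side view. I'll do a quick numeric check of its top corners against a home pose.

```bash
python3 - <<'E'
from h import *
f=np.array([.9632,.2687,0]); l=np.array([-.2687,.9632,0]); L=np.array([.6268,-.1498,0])
c=capture('wrist')
for nm,zh in (('home',.080),('heel up 12',.092)):
    print(nm,[np.round(proj(c,L+f*s-l*.0005+l*y+[0,0,z])[0],1).tolist() for s,z in ((-.078,zh),(-.008,.080)) for y in (.02,-.02)])
im=cv2.resize(c['image'][170:340,260:380],None,fx=3,fy=3,interpolation=cv2.INTER_CUBIC)
im=cv2.convertScaleAbs(im,alpha=1.8); b=capture('side'); y=cv2.resize(b['image'][180:235,285:365],None,fx=5,fy=5,interpolation=cv2.INTER_CUBIC)
o=np.zeros((510,770,3),np.uint8); o[:,:360]=im; o[:275,365:765]=y
cv2.imwrite('pics/fin2.png',o[:,:,::-1])
print('side',[np.round((proj(b,L+f*s+l*.0195+[0,0,z])[0]-[285,180])*5+[365,0]).tolist() for s,z in ((-.078,.08),(-.008,.08),(-.078,.042),(-.008,.042))])
E
```

```text
home [[289.0, 322.8], [356.2, 322.7], [285.3, 208.1], [359.7, 207.9]]
heel up 12 [[287.3, 333.8], [358.1, 333.7], [285.3, 208.1], [359.7, 207.9]]
side [[671.0, 102.0], [530.0, 118.0], [668.0, 166.0], [530.0, 182.0]]
```

View pics/fin2.png

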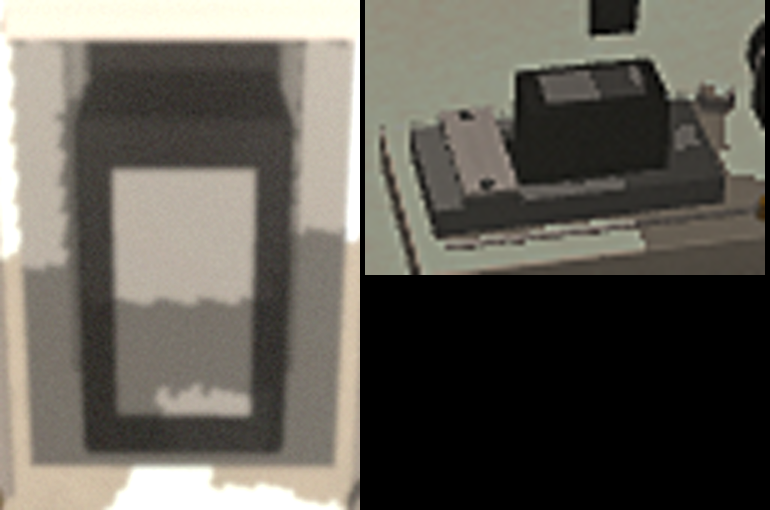

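Heel edge is at v≈320 (home pose predicts 323; a raised heel would give 334), and the front edge is at 208 as predicted. The pack is flat and home.

```bash
python3 -c "
from rig import *
print(sign_off())"
```

```text
the job is handed in; nothing more can be done
None
```

The black battery pack is in the compressor bay with its toe under the lip and released, and the job is handed in; sign-off gave no verdict, but the last pictures show the pack flat and home, and the plate was pressed in an estimated 5 mm at most (limit 7).

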